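# Wedge the bench pin into the jeweller's bench bracket

### The arm

A 7-joint arm with a two-finger parallel gripper is mounted at the origin on the work surface. World frame = base frame: x ahead of the robot, y to its left, z up, the work surface at z = 0. Lengths are in m, angles in rad, forces in N, time in s.
With the tool pointing down it reaches from about 0.4 to 0.85 m from the base axis. Payload 6.9 kg.
Tool frame: the origin (TCP) lies at the very end of the fingers, on their centre line; the grasp point (between the pads) lies 19 mm behind it (robot.grip_point_offset is the distance from the TCP to the grasp point, in m); z points along the fingers, y is the line along which they close (so a half turn about z gives the same grasp; the last joint's range is limited). The gripper opens to 85 mm and grips with 20 to 120 N. Pads are 22 mm wide; open, the fingers measure 114 mm over their backs; the gripper's body (76 mm by 85 mm) begins 54 mm behind the grasp point. The pads swing forward as they close: fully open they stand 13 mm farther back than shut.
Start: joints at [1.437, 0.507, -0.238, 1.5, 0.126, 1.149, -0.155], TCP at [0.148, -0.607, 0.231] pointing down, gripper open.
Joint ranges: [-3.08, 3.08], [-0.24, 2.05], [-1.43, 1.35], [0, 2.5], [-1.52, 4.66], [0.17, 1.96], [-2.89, 2.89]. Speed limits (rad/s): [2.39, 2.39, 3.14, 3.14, 3.14, 3.14, 3.14].

### API

Orientations are given as a unit quaternion [w, x, y, z].
In Python, from cell import robot gives the robot as it stands.
- The arm moves only by the shell command python3 -m crank 'ROWS'. ROWS is JSON, a list of rows, each a list of 7 numbers: the turn, a rotation vector about the world's x, y, z in degrees, then the shift along the world's x, y, z in m, then the gripper's target within -1 to 1 (fully open at 1, half-way at 0, shut at -1). In form: [[wx, wy, wz, dx, dy, dz, jaw], ...]. A call has 1 to 5 rows; each row is the pose to reach, as a shift and turn from the pose commanded when the call began; what a row does not reach only later rows make up. A row lasts 1/12 s, in which the tool goes at most 41.7 mm and 7.16 degrees, less where a joint would pass 70% of its speed; a pose out of reach is approached as far as the arm can. A call with a gripper value outside its range is refused whole. The fingers move at their own pace and stop on an object; the grip force is fixed at half the most. Time passes only in rows, so rows that repeat a pose let the fingers close. It gives the time, the measured TCP pose, the force, the opening and the grip force at its end, in the units of the state.
- robot.sense(): the state, without advancing time (a new reading comes with each control period).
- robot.capture(name): name is "scene" or "top" or "wrist"; returns the picture (384x512x3 uint8, red, green, blue); there is no depth.
- robot.get_calibration(name): a dict with "fx", "fy", "cx", "cy" (pixels), "camera_from_world" (4x4, takes a point from world to camera coordinates). Camera axes: x right, y down, z forward; pixel columns grow to the right and rows downward; lengths in m; the calibration is good to about 2 mm. A picture is of the moment at which its call begins: read the wrist's pose just before it. get_calibration takes no time and is no camera call; for the wrist camera it gives the pose at the moment of the call.
- robot.close_job(): hands the job in; it is judged then, once.
The state is a dict: "time_s": time; "joint_positions": joint angles; "qvel": joint speeds; "joint_efforts": joint torques, N m; "position": TCP position; "tool_rot": TCP orientation; "wrist_force": force on the tool from outside, world axes, zero at the start; "moment": the same for the moment, N m; "width": opening from 0.0 (shut) to 1.0 (fully open); "grasp_force": force on a finger pad.
Only numpy, scipy, OpenCV 4.12 (cv2) and the standard library are available. Lean on these libraries where they do the work, as an engineer would, in place of code of your own. Each camera call takes 0.05 s, during which the arm holds its last target. There are 200 camera calls.

### The job

Fit the wooden bench pin to the steel bracket on the bench: bring its aluminium dovetail foot into the top of the bracket's tapered dovetail way, the V-notched nose of the pin pointing away from the bracket, and let it slide squarely down the way. Then press it down with a push of about 20 N (two kilos) so that it wedges tight between the jaws and stays tight when you let go; do not drop it in, force it or knock it home. Leave the little anvil and everything else on the bench where they are.

Things in the scene. Friction and masses are not known exactly. Their poses are not given: they have to be found in the camera images.
- pin_grip (a point): grasp point of the bench pin: in the middle of its wood block, half-way up. The wood there is 50 wide (y) and 18 thick (z), from 29 ahead of this point (-x) to 23 behind it, then a V-notched nose 25 long. x points from the nose to the dovetail, z up. At the start the pin stands upright on the bench with this point 47 high. Whole fitting 90 long, 56 high, about 200 g
- pin_foot (a point): bottom of the pin's dovetail foot, in the middle of the dovetail's narrow front side; pin_grip is 26 ahead of it (-x) and 47 above, axes as there. The male dovetail is 56 high and 12 deep (+x), 60-degree flanks; half width at its front side 13 at the bottom, 17.5 at the top (taper 0.08 per side). Below the wood an aluminium body 44 wide, 22 long, 38 high stands 2 in front of the foot
- way_mouth (a point): top of the bracket's tapered way, 124 above the bench, in the middle between the jaws in the plane of their front faces (nominal gib). Axes as the bracket: x into the bracket, z up. Way: 68 long, open at top and front, 12 deep, half width at the front 16.7 at the mouth, 0.08 narrower per mm down each side; jaws 88 wide overall. Fitted: pin_foot below it, axes parallel, x and y within 1 or 2
- bracket: steel bench bracket, bolted down: foot plate 84 x 104 x 12, upright 88 wide to 124 high. Origin on the bench under way_mouth, x into the bracket. Its right jaw (-y) is a brass gib, set to within 1.25 sideways of nominal, unmeasured: so the foot wedges somewhere between 38 and 55 below the mouth. The wedge is self-locking; along the way it gives about 0.03 to 0.1 per N of push once it grips
- jaw: the bracket's fixed left jaw (+y), steel, 12 deep, 68 high; its origin is the bracket's. The wedged foot presses on it and on the gib with 0.5 to 0.8 N per N of downward push, and most of that pressure stays when the push is taken off
- pin: the bench pin with its dovetail foot, as a whole; origin at pin_foot. When wedged its flat top stands some 1 to 18 above the top of the bracket, 56 above pin_foot, so that it can be pressed there with shut fingers, say 12 in front (-x) of pin_foot
- anvil: bystander: small steel anvil on the same kind of dovetail foot, steel top plate 52 x 56 x 18, 56 high, 450 g; origin at the bottom of its foot. It and the pin stand left and right of the bracket, either way round
- cutters: bystander: side cutters with red handles, 145 long, lying flat
- scissors: bystander: small scissors with black handles, lying flat
- tape: bystander: roll of paper tape, 90 across, 25 high
- offcuts: bystander: blue tray of metal offcuts, 90 x 130 x 22
- dapping: bystander: brass dapping block, 50 mm cube
- mallet: bystander: turned wooden mallet head, 68 across, 100 high
- sawframe: bystander: jeweller's saw frame lying flat, 270 long

How it is judged:
By the outcome, as a careful person would: the job done as asked, in the order asked, and still so for the second after the job is handed in, with the robot touching nothing.
It also fails if it takes over 58 s, if anything falls off the work surface, if the arm or the gripper's body presses on something with over 40 N, if the wrist force passes 120 N, or if a joint passes its speed limit or range.

## Working session

There is one attempt and no reset: what is moved stays moved. The work goes in short steps, Python scripts to look and compute and a shell command to move; the robot and the scene stay as the last step left them, time stands still between calls to the robot, and variables do not carry over. Pictures are saved under pics/ and viewed, at most 12 in all, crops included, and the job is handed in when it is done.

```bash
ls; mkdir -p pics; cat > h.py <<'E'
import numpy as np, cv2
from cell import robot
def cal(n):
    c=robot.get_calibration(n); return c, np.array(c["camera_from_world"])
def ray(c,T,u,v):
    d=T[:3,:3].T@np.array([(u-c["cx"])/c["fx"],(v-c["cy"])/c["fy"],1.]); return -T[:3,:3].T@T[:3,3], d
def onz(c,T,u,v,z):
    o,d=ray(c,T,u,v); return (o+d*(z-o[2])/d[2]).round(4)
def proj(c,T,p):
    q=T[:3,:3]@np.array(p)+T[:3,3]; return np.array([c["fx"]*q[0]/q[2]+c["cx"],c["fy"]*q[1]/q[2]+c["cy"]]).round(1)
def snap(n,f):
    c,T=cal(n); im=robot.capture(n); cv2.imwrite(f"pics/{f}.png",im[:,:,::-1]); np.savez(f"pics/{f}.npz",T=T,k=[c[x] for x in("fx","fy","cx","cy")]); return im
def load(f):
    z=np.load(f"pics/{f}.npz"); return dict(zip(("fx","fy","cx","cy"),z["k"])),z["T"]
E
python3 - <<'E'
from h import *
a=snap("top","top0"); b=snap("scene","scene0")
cv2.imwrite("pics/top0b.png",cv2.resize(a[:,:,::-1],(800,600),interpolation=cv2.INTER_CUBIC))
cv2.imwrite("pics/scene0b.png",cv2.resize(b[:,:,::-1],(800,600),interpolation=cv2.INTER_CUBIC))
print(robot.sense())
for n in("top","scene","wrist"):
    c,T=cal(n);print(n,c["fx"],-T[:3,:3].T@T[:3,3],T[2,:3])
E
```

```text
pics
{'time_s': 0.1, 'joint_positions': array([ 1.43648809,  0.50825561, -0.23753842,  1.50105051,  0.1256868 ,
        1.1489047 , -0.15477141]), 'qvel': array([-0.0003396 , -0.00173062, -0.00158167, -0.00235989,  0.00097161,
       -0.00191051, -0.00031332]), 'joint_efforts': array([-4.85855489e-03, -6.21835899e+01, -2.19432615e+00, -2.50205773e+01,
        1.26104100e-02,  7.94001971e-03, -1.75916489e-05]), 'position': array([ 0.14827422, -0.6066815 ,  0.23050961]), 'tool_rot': array([-8.08622491e-04,  9.92817209e-01,  1.19638303e-01, -1.05577942e-04]), 'wrist_force': array([-0.45207704, -1.14815056,  0.38478398]), 'moment': array([-0.04646812, -0.01413912, -0.00710417]), 'grasp_force': 0.0, 'width': 1.0012425135264535}
top 466.0049167307466 [ 0.32337608 -0.0031961   1.41767675] [ 0.17895971  0.00339139 -0.98385056]
scene 391.6457770302172 [1.11788438 0.61742463 0.89300161] [-0.48604552 -0.54519009 -0.6830282 ]
wrist 306.161710375946 [ 0.22117363 -0.58834746  0.37410968] [-0.2875026  -0.06819023 -0.95534933]
```

View pics/top0b.png

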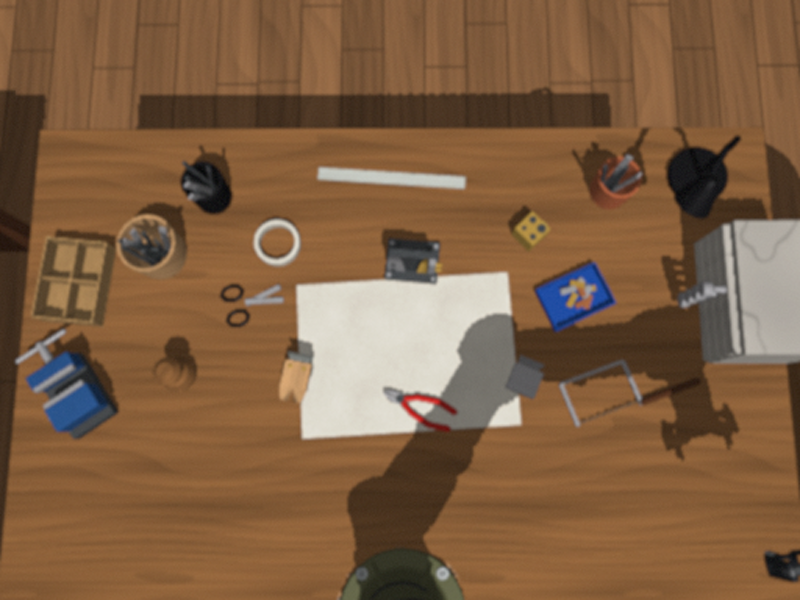

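View pics/scene0b.png

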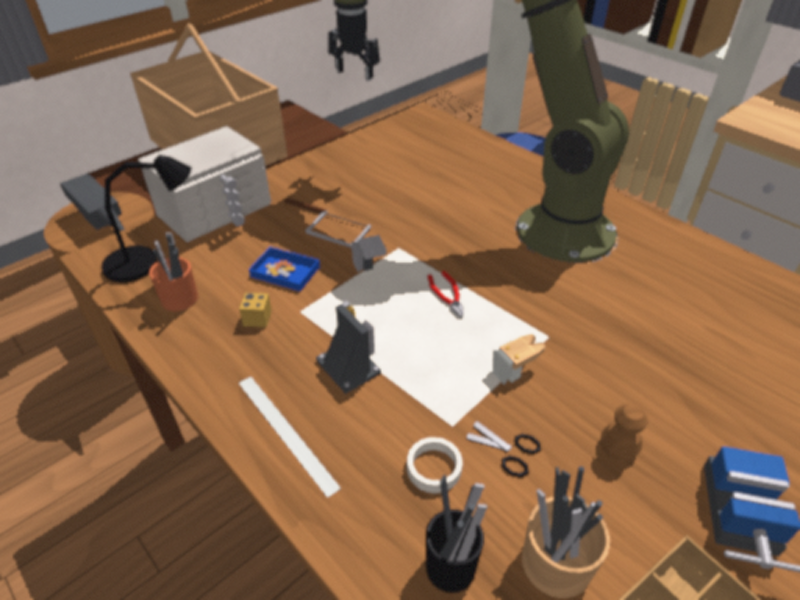

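The top view shows the pin left of the bracket at about (295,375) of the 800-wide picture, nose toward the robot. The bracket is at (413,262) with its way facing the robot, and the anvil is on the right at (524,377). Next I'll enlarge the pin and the bracket.

```bash
python3 - <<'E'
from h import *
a=cv2.imread("pics/top0.png"); b=cv2.imread("pics/scene0.png")
r=lambda im,x,y,w,h:cv2.resize(im[y:y+h,x:x+w],(400,300),interpolation=cv2.INTER_CUBIC)
cv2.imwrite("pics/crops.png",np.vstack([np.hstack([r(a,240,145,48,36),r(a,165,215,48,36)]),np.hstack([r(b,195,190,80,60),r(b,300,205,60,45)])]))
c,T=load("top0")
for n,u,v,z in(("pin nose",288,398,.056),("pin wood mid",294,376,.056),("pin foot",299,354,.056),("bracket",413,262,.012),("bracket tl",386,243,.012),("tr",440,243,.012),("bl",386,280,.012),("br",438,283,.012)):
    print(n,onz(c,T,u*.64,v*.64,z))
E
```

```text
pin nose [0.3897 0.2091 0.056 ]
pin wood mid [0.4305 0.1989 0.056 ]
pin foot [0.4716 0.1905 0.056 ]
bracket [ 0.6587 -0.0252  0.012 ]
bracket tl [0.6977 0.0283 0.012 ]
tr [ 0.6974 -0.0792  0.012 ]
bl [0.6224 0.0282 0.012 ]
br [ 0.6161 -0.0743  0.012 ]
```

View pics/crops.png

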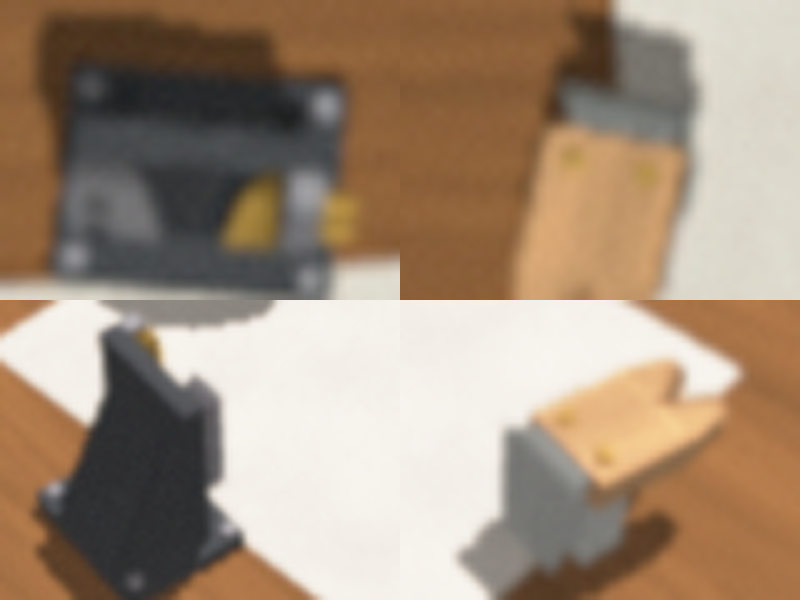

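The crops show the bracket square to the robot within a few degrees, brass gib on the right, and the pin yawed about -13° at (0.435, 0.197). I'll swing the tool round above it, half-turned so the camera sits on the robot side.

```bash
python3 -m crank '[[0,0,6,0.032,0.018,0.01,1],[0,0,12,0.064,0.036,0.02,1],[0,0,18,0.096,0.054,0.03,1],[0,0,24,0.128,0.072,0.03,1],[0,0,30,0.16,0.09,0.03,1]]'
python3 -m crank '[[0,0,6,0.026,0.03,0,1],[0,0,12,0.052,0.06,0,1],[0,0,18,0.078,0.09,0,1],[0,0,24,0.104,0.12,0,1],[0,0,30,0.13,0.15,0,1]]'
python3 -m crank '[[0,0,6,0.012,0.038,0,1],[0,0,12,0.024,0.076,0,1],[0,0,18,0.036,0.114,0,1],[0,0,24,0.048,0.152,0,1],[0,0,30,0.06,0.19,0,1]]'
python3 -m crank '[[0,0,6,0,0.04,0,1],[0,0,12,0,0.08,0,1],[0,0,18,0,0.12,0,1],[0,0,24,0,0.16,0,1],[0,0,30,0,0.2,0,1]]'
python3 -m crank '[[0,0,6,-0.014,0.025,0,1],[0,0,12,-0.028,0.05,0,1],[0,0,19,-0.042,0.075,0,1],[0,0,26,-0.056,0.1,0,1],[0,0,33,-0.07,0.12,0,1]]'
python3 - <<'E'
from h import *
s=robot.sense(); print(s["time_s"],s["position"],s["tool_rot"],s["joint_positions"],s["wrist_force"])
a=snap("wrist","w1"); cv2.imwrite("pics/w1b.png",cv2.resize(a[:,:,::-1],(800,600),interpolation=cv2.INTER_CUBIC))
E
```

```text
time_s: 0.52
position: [0.3098, -0.5162, 0.2618]
tool_rot: [0.0, 0.927, 0.375, 0.0]
wrist_force: [0.2, 0.4, -0.9]
width: 0.996
grasp_force: 0.0
time_s: 0.93
position: [0.4391, -0.3654, 0.2611]
tool_rot: [-0.0, 0.798, 0.602, -0.0]
wrist_force: [0.0, -1.0, 0.8]
width: 0.999
grasp_force: 0.0
time_s: 1.35
position: [0.4984, -0.1753, 0.2611]
tool_rot: [-0.0, 0.616, 0.788, -0.0]
wrist_force: [1.6, -0.9, -0.4]
width: 1.003
grasp_force: 0.0
time_s: 1.77
position: [0.4978, 0.0245, 0.2612]
tool_rot: [-0.0, 0.391, 0.921, -0.0]
wrist_force: [1.0, 0.5, -0.0]
width: 1.0
grasp_force: 0.0
time_s: 2.18
position: [0.4272, 0.1445, 0.2612]
tool_rot: [-0.0, 0.112, 0.994, 0.0]
wrist_force: [0.4, -0.1, -0.1]
width: 1.0
grasp_force: 0.0
2.1833 [0.4272436  0.14454521 0.26123475] [-3.53148875e-05  1.11925583e-01  9.93716589e-01  5.38967638e-05] [ 0.44592613  0.34751455 -1.12077809  1.87380085  0.34491078  1.13516808
  0.54577205] [ 0.41394455 -0.10385175 -0.08189104]
```

View pics/w1b.png

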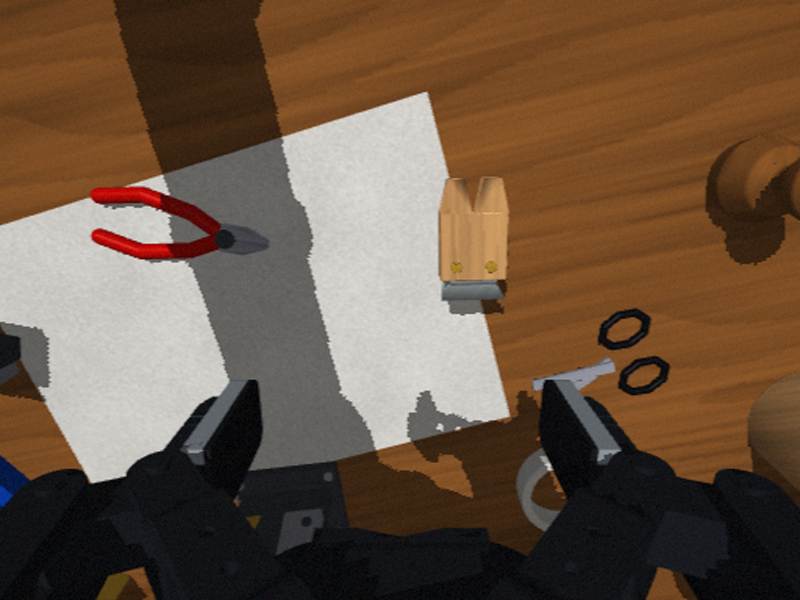

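The wrist view shows the pin at (473,235), its top-face corners at (441,278) and (507,280) and shoulders at (441,213) and (508,212). The tool yaw already looks right.

```bash
python3 - <<'E'
from h import *
c,T=load("w1"); a=cv2.imread("pics/w1.png"); h=cv2.cvtColor(a,cv2.COLOR_BGR2HSV)
sub=a[105:195,270:335].astype(int)
m=((sub[...,2]>150)&(sub[...,2]-sub[...,0]>45)).astype(np.uint8)
cs,_=cv2.findContours(m,cv2.RETR_EXTERNAL,cv2.CHAIN_APPROX_NONE); k=max(cs,key=cv2.contourArea)[:,0]+[270,105]
P=np.array([onz(c,T,u,v,.056)[:2] for u,v in k]); r=cv2.minAreaRect((P*1000).astype(np.float32)); print(r, cv2.boxPoints(r))
for n,u,v in(("dl",441,278),("dr",507,280),("nl",441,213),("nr",508,212)): print(n,onz(c,T,u*.64,v*.64,.056))
E
```

```text
((422.1668701171875, 201.69244384765625), (49.93583679199219, 75.4986343383789), 79.69536590576172) [[380.56012 183.87991]
 [454.841   170.37457]
 [463.77362 219.50497]
 [389.49274 233.01031]]
dl [0.4527 0.1712 0.056 ]
dr [0.4654 0.2195 0.056 ]
nl [0.4048 0.1809 0.056 ]
nr [0.415  0.2283 0.056 ]
```

```bash
python3 -m crank '[[0,0,1,0.009,0.03,-0.02,1],[0,0,1,0.009,0.055,-0.045,1],[0,0,1,0.009,0.055,-0.08,1],[0,0,1,0.009,0.055,-0.115,1],[0,0,1,0.009,0.055,-0.14,1]]'
python3 -m crank '[[0,0,0,0,0,-0.03,1],[0,0,0,0,0,-0.06,1],[0,0,0,0,0,-0.08,1],[0,0,0,0,0,-0.092,1],[0,0,0,0,0,-0.097,1]]'
python3 - <<'E'
from h import *
s=robot.sense(); print(s["position"],s["wrist_force"])
a=snap("wrist","w2"); cv2.imwrite("pics/w2b.png",a[:,:,::-1])
E
```

```text
time_s: 2.65
position: [0.4364, 0.1974, 0.1186]
tool_rot: [-0.001, 0.107, 0.994, -0.001]
wrist_force: [-0.3, -0.2, -0.4]
width: 1.001
grasp_force: 0.0
time_s: 3.07
position: [0.4364, 0.1971, 0.0222]
tool_rot: [-0.002, 0.107, 0.994, -0.001]
wrist_force: [-1.0, -0.4, 1.1]
width: 1.001
grasp_force: 0.0
[0.43642645 0.1971277  0.02222461] [-0.99288653 -0.4093641   1.10750225]
```

View pics/w2b.png

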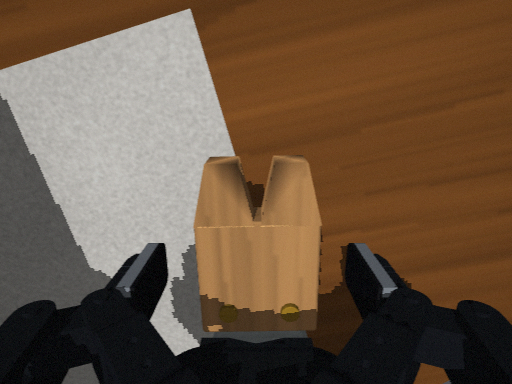

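The pin sits centred between the pads (wood spans 196–320, pads at 165 and 345). I'll close and lift.

```bash
python3 -m crank '[[0,0,0,0,0,0.001,0.5],[0,0,0,0,0,0.001,0],[0,0,0,0,0,0.001,-0.5],[0,0,0,0,0,0.001,-1],[0,0,0,0,0,0.001,-1]]'
python3 -m crank '[[0,0,0,0,0,0,-1],[0,0,0,0,0,0,-1],[0,0,0,0,0,0,-1],[0,0,0,0,0,0,-1],[0,0,0,0,0,0,-1]]'
python3 -m crank '[[0,0,0,0,0,0.01,-1],[0,0,0,0,0,0.035,-1],[0,0,0,0,0,0.07,-1],[0,0,0,0,0,0.11,-1],[0,0,0,0,0,0.15,-1]]'
python3 -m crank '[[0,0,0,0.01,-0.03,0.03,-1],[0,0,1,0.02,-0.065,0.06,-1],[0,0,2,0.03,-0.1,0.08,-1],[0,0,4,0.035,-0.13,0.08,-1],[0,0,6,0.04,-0.15,0.08,-1]]'
python3 - <<'E'
from h import *
s=robot.sense(); print(s["position"],s["wrist_force"],s["tool_rot"])
a=snap("wrist","w3"); cv2.imwrite("pics/w3b.png",cv2.resize(a[:,:,::-1],(800,600),interpolation=cv2.INTER_CUBIC))
E
```

```text
time_s: 3.53
position: [0.4381, 0.1981, 0.0265]
tool_rot: [0.001, 0.107, 0.994, 0.0]
wrist_force: [-1.2, -0.8, 5.8]
width: 0.573
grasp_force: 61.8
time_s: 3.95
position: [0.438, 0.1981, 0.0265]
tool_rot: [0.001, 0.107, 0.994, 0.0]
wrist_force: [-1.2, -1.1, 6.1]
width: 0.576
grasp_force: 61.8
time_s: 4.37
position: [0.4363, 0.1978, 0.1776]
tool_rot: [-0.001, 0.106, 0.994, -0.0]
wrist_force: [1.0, -1.2, -2.0]
width: 0.574
grasp_force: 62.4
time_s: 4.78
position: [0.4782, 0.0439, 0.2575]
tool_rot: [0.001, 0.056, 0.998, -0.001]
wrist_force: [-0.1, -0.2, -1.8]
width: 0.575
grasp_force: 62.6
[0.47819951 0.04388843 0.25752569] [-0.06931678 -0.17280046 -1.76110085] [ 0.00140334  0.05569097  0.99844649 -0.00107782]
```

View pics/w3b.png

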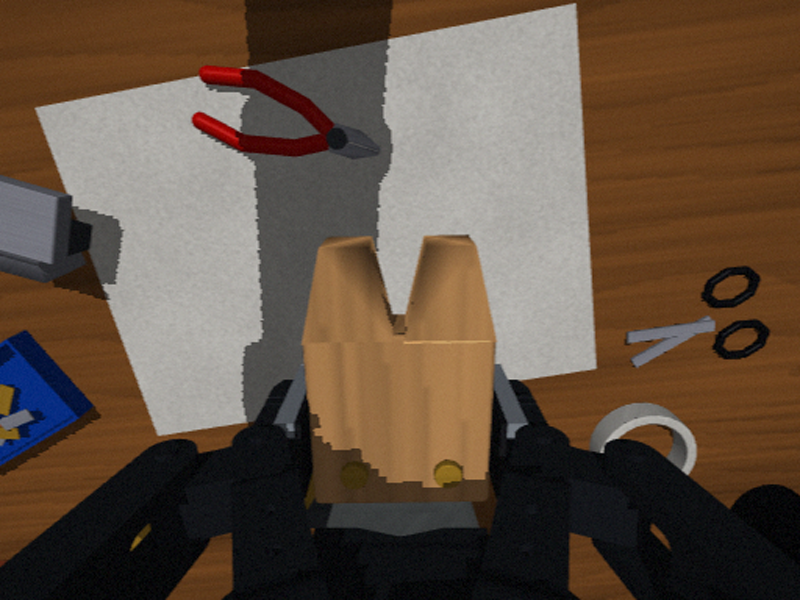

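The held pin and gripper hide the bracket (only the pin and fingers show, 300–500 wide). I'll move so that the bracket lies to the left of the held pin and look there.

```bash
python3 -m crank '[[0,0,0,0.03,0.01,0.01,-1],[0,0,1,0.07,0.02,0.02,-1],[0,0,2,0.11,0.03,0.03,-1],[0,0,3,0.145,0.045,0.03,-1],[0,0,3,0.165,0.055,0.03,-1]]'
python3 -m crank '[[0,0,0,0,0,0,-1],[0,0,0,0,0,0,-1]]'
python3 - <<'E'
from h import *
s=robot.sense(); print(s["position"],s["wrist_force"],s["tool_rot"])
a=snap("wrist","w4"); cv2.imwrite("pics/w4b.png",cv2.resize(a[:,:,::-1],(800,600),interpolation=cv2.INTER_CUBIC))
E
```

```text
time_s: 5.25
position: [0.6451, 0.1037, 0.2858]
tool_rot: [0.0, 0.029, 1.0, 0.001]
wrist_force: [-0.3, -0.7, -2.1]
width: 0.572
grasp_force: 62.8
time_s: 5.42
position: [0.642, 0.1044, 0.2852]
tool_rot: [-0.001, 0.028, 1.0, 0.001]
wrist_force: [-0.7, -0.2, -1.2]
width: 0.576
grasp_force: 62.8
[0.64199159 0.10440923 0.28515131] [-0.7352111  -0.18439112 -1.19881938] [-8.77755334e-04  2.75030470e-02  9.99620992e-01  8.26972202e-04]
```

View pics/w4b.png

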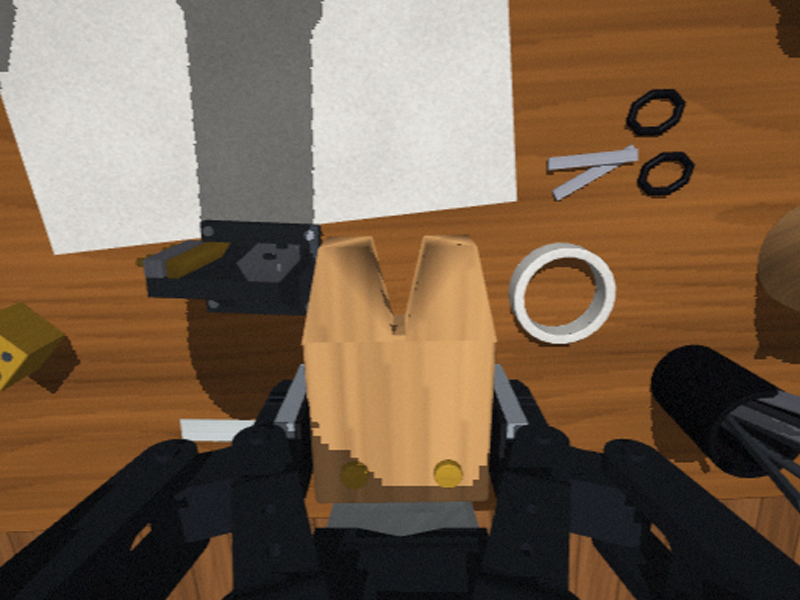

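The bracket shows left of the pin at (145–320, 220–315), with the brass gib at about (190,262) and the steel jaw at about (270,262). I'll enlarge it, brightened.

```bash
python3 - <<'E'
from h import *
a=cv2.imread("pics/w4.png")[134:206,80:206]
a=np.clip(255*(a/255.)**.5,0,255).astype(np.uint8)
b=cv2.resize(a,None,fx=6.3,fy=6.3,interpolation=cv2.INTER_CUBIC)
for i in range(0,126,10): cv2.line(b,(int(i*6.3),0),(int(i*6.3),5),(0,255,0),1); cv2.putText(b,str(80+i),(int(i*6.3),16),0,.35,(0,255,0))
for i in range(0,72,10): cv2.line(b,(0,int(i*6.3)),(5,int(i*6.3)),(0,255,0),1); cv2.putText(b,str(134+i),(6,int(i*6.3)+4),0,.35,(0,255,0))
cv2.imwrite("pics/w4c.png",b)
E
```

```text
(no output)
```

View pics/w4c.png

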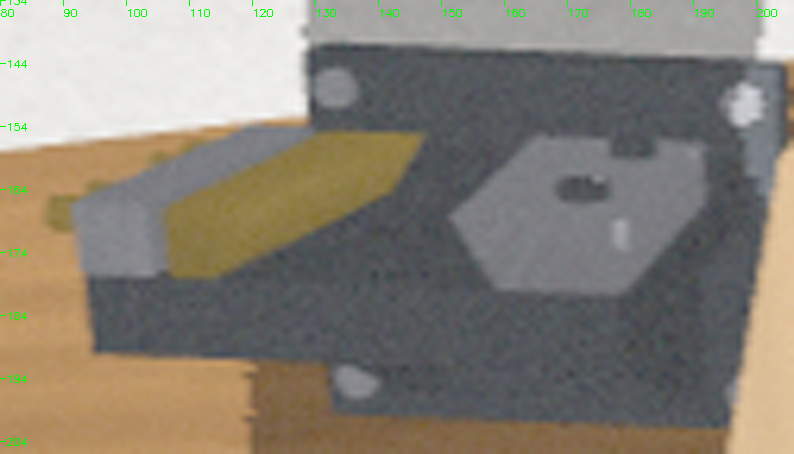

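The enlarged crop gives these points (512-wide pixels):
- **Fixed jaw top:** front inner corner (151,168), back corners (158,181) and (178,181).
- **Gib keeper top:** left edge at (92,166) and (92,178).
- **Foot plate:** front corners (128,141) and (203,144), back-left corner (132,198).

```bash
python3 - <<'E'
from h import *
c,T=load("w4")
for n,u,v,z in(("jaw front inner",151,168,.124),("jaw back inner",158,181,.124),("jaw back outer",178,181,.124),("gib FL",92,166.5,.124),("gib BL",92.5,178,.124),("gib brass front inner",119,167,.124),("plate FL",128.5,141,.012),("plate FR",203,143.5,.012),("plate BL",132.5,198.5,.012),("upright BL",95,190,.124),("jaw low inner",163,155,.056),("jaw low outer",192,155.5,.056)):
    print(n,onz(c,T,u,v,z))
t=load("top0")
# same points in top picture: crop origin (240,145) scale 8.333
for n,u,v,z in(("plate TL",75,68,.012),("plate TR",345,80,.012),("plate BL",55,275,.012),("plate BR",328,292,.012),("upright top BL",75,122,.124),("upright top BR",305,128,.124),("FL",70,240,.056)):
    print("top",n,onz(*t,240+u/8.333,145+v/8.333,z))
E
```

```text
jaw front inner [ 0.6322 -0.0014  0.124 ]
jaw back inner [0.6463 0.0036 0.124 ]
jaw back outer [0.6475 0.0242 0.124 ]
gib FL [ 0.6273 -0.0611  0.124 ]
gib BL [ 0.6393 -0.0632  0.124 ]
gib brass front inner [ 0.6293 -0.0338  0.124 ]
plate FL [ 0.6174 -0.0666  0.012 ]
plate FR [0.6264 0.0341 0.012 ]
plate BL [ 0.6996 -0.0756  0.012 ]
upright BL [ 0.6523 -0.0634  0.124 ]
jaw low inner [ 0.6314 -0.0087  0.056 ]
jaw low outer [0.6341 0.0268 0.056 ]
top plate TL [0.7053 0.0222 0.012 ]
top plate TR [ 0.7003 -0.0786  0.012 ]
top plate BL [0.6262 0.0296 0.012 ]
top plate BR [ 0.6195 -0.0713  0.012 ]
top upright top BL [0.6557 0.0202 0.124 ]
top upright top BR [ 0.6533 -0.0587  0.124 ]
top FL [0.6296 0.0232 0.056 ]
```

```bash
python3 - <<'E'
from h import *
c,T=load("w4"); z=.2852-.0265+.056
P={n:onz(c,T,u*.64,v*.64,z) for n,u,v in(("sl",303,342.5),("sr",495,342),("dl",316,502),("dr",491,500.5))}
tcp=np.array([.6420,.1044,.2852])
for n in P: print(n,P[n],np.linalg.norm(P["sl"]-P[n]).round(4))
y=-np.radians(3.15); R=np.array([[np.cos(y),np.sin(y)],[-np.sin(y),np.cos(y)]])
for n in P: print(n,"in pin axes from TCP",(R@(P[n]-tcp)[:2]).round(4))
# foot seen from elsewhere: tape/bench check of TCP estimate
E
```

```text
sl [0.6129 0.0815 0.3147] 0.0
sr [0.6156 0.1309 0.3147] 0.0495
dl [0.6625 0.0795 0.3147] 0.0496
dr [0.6649 0.1299 0.3147] 0.071
sl in pin axes from TCP [-0.0278 -0.0245]
sr in pin axes from TCP [-0.0278  0.025 ]
dl in pin axes from TCP [ 0.0218 -0.0237]
dr in pin axes from TCP [0.0215 0.0267]
```

Results: mouth ≈ (0.631, -0.018), bracket yaw ≈ -5°, and the pin sits centred in the grip, so I want the TCP at (0.603, -0.016) with yaw -5.1°. Moving above the mouth, about 2 mm to the front.

```bash
python3 -m crank '[[0,0,-0.5,-0.01,-0.03,-0.01,-1],[0,0,-1,-0.02,-0.06,-0.03,-1],[0,0,-1.5,-0.03,-0.09,-0.055,-1],[0,0,-2,-0.0386,-0.11,-0.085,-1],[0,0,-2,-0.0386,-0.12,-0.1,-1]]'
python3 -m crank '[[0,0,0,0,0,-0.005,-1],[0,0,0,0,0,-0.008,-1],[0,0,0,0,0,-0.008,-1],[0,0,0,0,0,-0.008,-1]]'
python3 - <<'E'
from h import *
s=robot.sense(); print(s["position"],s["wrist_force"],s["tool_rot"])
a=snap("scene","s5"); b=snap("top","t5")
r=lambda im,x,y,w,h:cv2.resize(im[y:y+h,x:x+w,::-1],(400,300),interpolation=cv2.INTER_CUBIC)
c=load("scene0"); t=load("top0"); p=(.63,-.018,.15)
u,v=proj(*c,p).astype(int); x,y=proj(*t,p).astype(int)
cv2.imwrite("pics/c5.png",np.hstack([r(a,u-50,v-37,100,75),r(b,x-40,y-30,80,60)]))
E
```

```text
time_s: 5.88
position: [0.5997, -0.0229, 0.1829]
tool_rot: [-0.002, 0.048, 0.999, -0.002]
wrist_force: [-0.6, -0.5, -1.6]
width: 0.575
grasp_force: 62.8
time_s: 6.22
position: [0.6043, -0.0152, 0.179]
tool_rot: [0.001, 0.045, 0.999, 0.001]
wrist_force: [-0.3, 0.4, -1.2]
width: 0.575
grasp_force: 62.8
[ 0.60429616 -0.01517826  0.17900411] [-0.34025115  0.37310478 -1.21459635] [1.12162604e-03 4.48944167e-02 9.98990961e-01 5.41635762e-04]
```

View pics/c5.png

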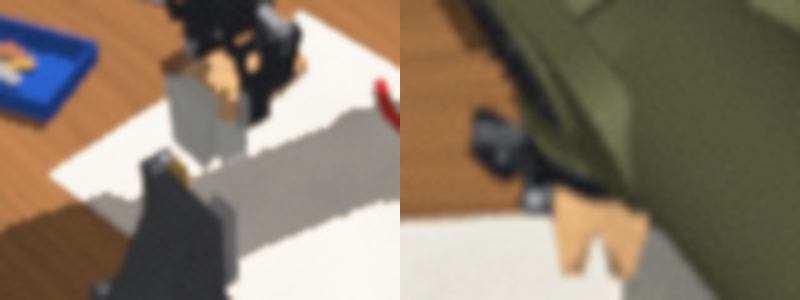

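The scene crop shows the dovetail hanging above and just in front of the way, as intended. I'll lower it slowly and watch the force.

```bash
python3 -m crank '[[0,0,0,-0.001,-0.0005,-0.006,-1],[0,0,0,-0.001,-0.0005,-0.012,-1],[0,0,0,-0.001,-0.0005,-0.018,-1],[0,0,0,-0.001,-0.0005,-0.022,-1],[0,0,0,-0.001,-0.0005,-0.025,-1]]'
python3 -m crank '[[0,0,0,0,0,-0.002,-1],[0,0,0,0,0,-0.004,-1],[0,0,0,0,0,-0.006,-1],[0,0,0,0,0,-0.008,-1],[0,0,0,0,0,-0.01,-1]]'
python3 -c "
from h import *
s=robot.sense(); print(s['position'],s['wrist_force'],s['moment'])"
```

```text
time_s: 6.73
position: [0.6025, -0.0177, 0.1513]
tool_rot: [-0.001, 0.046, 0.999, -0.0]
wrist_force: [0.1, 0.4, -2.5]
width: 0.573
grasp_force: 62.8
time_s: 7.15
position: [0.6032, -0.0172, 0.1424]
tool_rot: [0.0, 0.046, 0.999, 0.0]
wrist_force: [1.0, 1.9, -0.5]
width: 0.578
grasp_force: 63.0
[ 0.60318102 -0.01720349  0.14241647] [ 0.95834556  1.85934339 -0.53538362] [ 0.35007862 -0.23335771  0.08025996]
```

The foot is 8 mm into the mouth with almost no vertical force and a slight push toward +y. I'll ease it that way and carry on.

```bash
python3 -m crank '[[0,0,0,0,0.001,-0.002,-1],[0,0,0,0,0.001,-0.004,-1],[0,0,0,0,0.001,-0.006,-1],[0,0,0,0,0.001,-0.008,-1],[0,0,0,0,0.001,-0.01,-1]]'
python3 -c "
from h import *
s=robot.sense(); print(s['position'],s['wrist_force'],s['moment'])"
```

```text
time_s: 7.57
position: [0.6031, -0.0163, 0.1323]
tool_rot: [0.0, 0.046, 0.999, 0.0]
wrist_force: [1.2, 2.7, 0.4]
width: 0.579
grasp_force: 63.0
[ 0.60307434 -0.01627569  0.13226685] [1.22684198 2.65849096 0.41644794] [ 0.3869971  -0.25307447  0.08564026]
```

```bash
python3 -m crank '[[0,0,0,0.0005,0.001,-0.001,-1],[0,0,0,0.0005,0.0015,-0.003,-1],[0,0,0,0.0005,0.0015,-0.005,-1],[0,0,0,0.0005,0.0015,-0.007,-1],[0,0,0,0.0005,0.0015,-0.008,-1]]'
python3 -c "
from h import *
s=robot.sense(); print(s['position'],s['wrist_force'],s['moment'])"
```

```text
time_s: 7.98
position: [0.6038, -0.0159, 0.1242]
tool_rot: [0.0, 0.046, 0.999, -0.0]
wrist_force: [1.9, -3.2, 1.8]
width: 0.574
grasp_force: 63.1
[ 0.60375677 -0.01594085  0.12421103] [ 1.92709124 -3.24327339  1.81190632] [-0.74026246 -0.49898504 -0.1588636 ]
```

```bash
python3 -m crank '[[0,0,0,0.001,-0.0008,-0.001,-1],[0,0,0,0.001,-0.0008,-0.0025,-1],[0,0,0,0.001,-0.0008,-0.004,-1],[0,0,0,0.001,-0.0008,-0.005,-1],[0,0,0,0.001,-0.0008,-0.006,-1]]'
python3 -c "
from h import *
s=robot.sense(); print(s['position'],s['wrist_force'],s['moment'])"
```

```text
time_s: 8.4
position: [0.6046, -0.0161, 0.1183]
tool_rot: [0.0, 0.046, 0.999, -0.0]
wrist_force: [1.6, -2.5, 1.2]
width: 0.577
grasp_force: 63.1
[ 0.60460818 -0.01607875  0.11831686] [ 1.56657196 -2.53454795  1.15169233] [-0.53769783 -0.46945975 -0.06710406]
```

```bash
python3 -m crank '[[0,0,0,0.0007,-0.0005,-0.001,-1],[0,0,0,0.0007,-0.0005,-0.002,-1],[0,0,0,0.0007,-0.0005,-0.003,-1],[0,0,0,0.0007,-0.0005,-0.004,-1],[0,0,0,0.0007,-0.0005,-0.005,-1]]'
python3 -c "
from h import *
s=robot.sense(); print(s['position'],s['wrist_force'],s['moment'])"
```

```text
time_s: 8.82
position: [0.6053, -0.0162, 0.1134]
tool_rot: [0.0, 0.046, 0.999, 0.0]
wrist_force: [2.3, -1.5, 1.7]
width: 0.576
grasp_force: 63.1
[ 0.60532381 -0.01620303  0.11337817] [ 2.34159132 -1.45303734  1.65324243] [-0.18187297 -0.53217151 -0.08462758]
```

```bash
python3 -m crank '[[0,0,0,0.001,-0.0003,-0.001,-1],[0,0,0,0.001,-0.0003,-0.002,-1],[0,0,0,0.001,-0.0003,-0.003,-1],[0,0,0,0.001,-0.0003,-0.004,-1],[0,0,0,0.001,-0.0003,-0.004,-1]]'
python3 -c "
from h import *
s=robot.sense(); print(s['position'],s['wrist_force'],s['moment'])"
```

```text
time_s: 9.23
position: [0.6054, -0.0162, 0.1112]
tool_rot: [-0.0, 0.046, 0.999, -0.0]
wrist_force: [-6.7, -1.8, 19.6]
width: 0.577
grasp_force: 65.3
[ 0.605417   -0.0161602   0.11121891] [-6.67578054 -1.81796676 19.60610842] [-0.3564104   1.25459664 -0.27127756]
```

Firm contact at about 39 mm depth with some backward force. I'll ease back and retry squarely, to see whether it's a true wedge or a sideways catch.

```bash
python3 -m crank '[[0,0,0,-0.0006,-0.0003,0.003,-1],[0,0,0,-0.0006,-0.0003,0.005,-1],[0,0,0,-0.0006,-0.0003,0.005,-1]]'
python3 -m crank '[[0,0,0,0,0,-0.001,-1],[0,0,0,0,0,-0.002,-1],[0,0,0,0,0,-0.003,-1],[0,0,0,0,0,-0.003,-1]]'
python3 -m crank '[[0,0,0,0,0,-0.0005,-1],[0,0,0,0,0,-0.001,-1],[0,0,0,0,0,-0.001,-1]]'
python3 -c "
from h import *
s=robot.sense(); print(s['position'],s['wrist_force'],s['moment'],s['tool_rot'])"
```

```text
time_s: 9.48
position: [0.6054, -0.0163, 0.1142]
tool_rot: [-0.0, 0.046, 0.999, 0.001]
wrist_force: [1.7, 1.7, -1.7]
width: 0.573
grasp_force: 66.5
time_s: 9.82
position: [0.6054, -0.0163, 0.112]
tool_rot: [0.0, 0.046, 0.999, 0.0]
wrist_force: [-0.8, 2.0, 5.5]
width: 0.571
grasp_force: 67.6
time_s: 10.07
position: [0.6054, -0.0163, 0.1118]
tool_rot: [0.0, 0.046, 0.999, 0.0]
wrist_force: [-2.9, 2.0, 12.4]
width: 0.571
grasp_force: 68.3
[ 0.60539586 -0.01626371  0.11181096] [-2.88656077  2.002974   12.42038958] [ 0.28602423  0.5440709  -0.13768199] [4.49789108e-04 4.57491520e-02 9.98952858e-01 3.73192638e-06]
```

It seats at the same height both times (z 0.1118, depth ≈ 39 mm, within the stated range) with low side force, so it's wedged. I'll release and rise.

```bash
python3 -m crank '[[0,0,0,0.0,0,0,0.3],[0,0,0,0,0,0,0.6],[0,0,0,0,0,0,0.7],[0,0,0,0,0,0,0.7],[0,0,0,0,0,0,0.7]]'
python3 -m crank '[[0,0,0,0,0,0.005,0.7],[0,0,0,0,0,0.015,0.7],[0,0,0,0,0,0.035,0.7],[0,0,0,0,0,0.065,0.7],[0,0,0,0,0,0.1,0.7]]'
python3 -m crank '[[0,0,0,0,0,0,0],[0,0,0,0,0,0,-1],[0,0,0,0,0,0,-1],[0,0,0,0,0,0,-1],[0,0,0,0,0,0,-1]]'
python3 -m crank '[[0,0,0,0,0,0,-1],[0,0,0,0,0,0,-1],[0,0,0,0,0,0,-1]]'
python3 - <<'E'
from h import *
s=robot.sense(); print(s["position"],s["wrist_force"],s["tool_rot"])
a=snap("wrist","w6"); cv2.imwrite("pics/w6b.png",cv2.resize(a[:,:,::-1],(800,600),interpolation=cv2.INTER_CUBIC))
E
```

```text
time_s: 10.48
position: [0.6052, -0.0173, 0.1099]
tool_rot: [-0.0, 0.046, 0.999, -0.0]
wrist_force: [-0.4, -0.1, -0.1]
width: 0.852
grasp_force: 0.0
time_s: 10.9
position: [0.6046, -0.0171, 0.211]
tool_rot: [-0.001, 0.046, 0.999, 0.0]
wrist_force: [1.5, -0.7, -0.6]
width: 0.851
grasp_force: 0.0
time_s: 11.32
position: [0.6048, -0.0174, 0.2092]
tool_rot: [-0.001, 0.046, 0.999, -0.0]
wrist_force: [0.1, -0.3, 0.0]
width: 0.136
grasp_force: 0.0
time_s: 11.57
position: [0.6053, -0.017, 0.2098]
tool_rot: [-0.0, 0.046, 0.999, 0.0]
wrist_force: [-0.6, 0.3, 0.7]
width: 0.002
grasp_force: 0.0
[ 0.6052619  -0.01703281  0.20980642] [-0.56823676  0.30482428  0.68311509] [-4.07848390e-04  4.58465469e-02  9.98948410e-01  4.55590633e-05]
```

View pics/w6b.png

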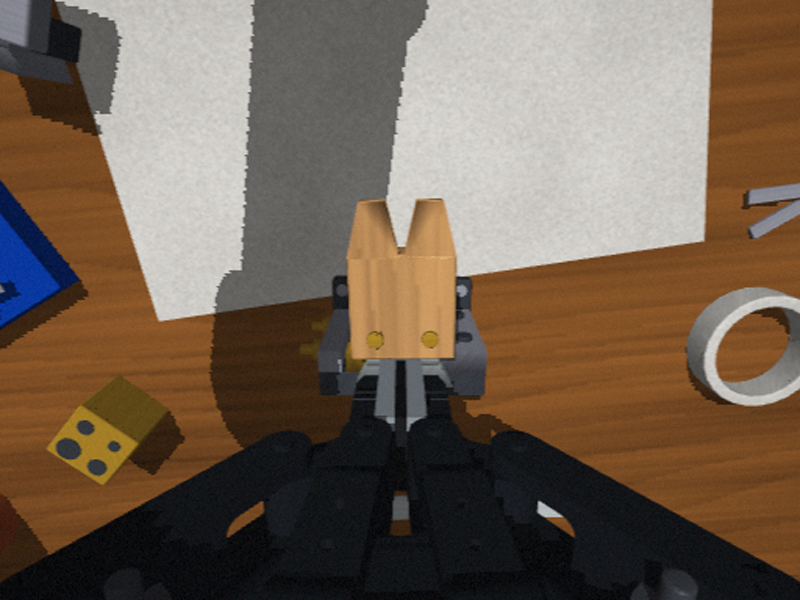

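The pin stands squarely in the way with the nose away from the bracket (wood at 348–456, 200–358). Now I'll press on its top with shut fingers, about 12 mm ahead of the foot.

```bash
python3 -m crank '[[0,0,0,0.007,0,-0.015,-1],[0,0,0,0.014,0,-0.035,-1],[0,0,0,0.014,0,-0.052,-1],[0,0,0,0.014,0,-0.06,-1],[0,0,0,0.014,0,-0.063,-1]]'
python3 -m crank '[[0,0,0,0,0,-0.001,-1],[0,0,0,0,0,-0.002,-1],[0,0,0,0,0,-0.003,-1],[0,0,0,0,0,-0.003,-1]]'
python3 -m crank '[[0,0,0,0,0,-0.0005,-1],[0,0,0,0,0,-0.001,-1],[0,0,0,0,0,-0.0015,-1],[0,0,0,0,0,-0.0015,-1]]'
```

```text
time_s: 12.03
position: [0.6186, -0.0172, 0.145]
tool_rot: [-0.002, 0.046, 0.999, -0.0]
wrist_force: [1.5, 0.1, -0.5]
width: -0.003
grasp_force: 0.0
time_s: 12.37
position: [0.6197, -0.0169, 0.145]
tool_rot: [0.001, 0.046, 0.999, -0.0]
wrist_force: [-0.6, -0.5, -0.9]
width: 0.002
grasp_force: 0.0
time_s: 12.7
position: [0.6194, -0.0171, 0.1428]
tool_rot: [0.0, 0.046, 0.999, -0.0]
wrist_force: [0.7, -0.7, 0.4]
width: -0.001
grasp_force: 0.0
```

```bash
python3 -m crank '[[0,0,0,0,0,-0.0005,-1],[0,0,0,0,0,-0.001,-1],[0,0,0,0,0,-0.0015,-1],[0,0,0,0,0,-0.002,-1],[0,0,0,0,0,-0.002,-1]]'
python3 -m crank '[[0,0,0,0,0,-0.0005,-1],[0,0,0,0,0,-0.001,-1],[0,0,0,0,0,-0.001,-1]]'
```

```text
time_s: 13.12
position: [0.6195, -0.0167, 0.1409]
tool_rot: [0.0, 0.046, 0.999, 0.0]
wrist_force: [0.6, 0.9, 2.3]
width: 0.002
grasp_force: 1.1
time_s: 13.37
position: [0.6196, -0.0167, 0.1403]
tool_rot: [0.0, 0.046, 0.999, 0.0]
wrist_force: [-1.5, 0.7, 5.6]
width: 0.001
grasp_force: 3.0
```

Contact at z = 0.141, where it was expected. I'll raise the push slowly.

```bash
python3 -m crank '[[0,0,0,0,0,-0.0004,-1],[0,0,0,0,0,-0.0008,-1],[0,0,0,0,0,-0.001,-1],[0,0,0,0,0,-0.001,-1]]'
python3 -m crank '[[0,0,0,0,0,-0.0003,-1],[0,0,0,0,0,-0.0006,-1],[0,0,0,0,0,-0.0008,-1],[0,0,0,0,0,-0.0008,-1]]'
```

```text
time_s: 13.7
position: [0.6197, -0.0166, 0.1401]
tool_rot: [0.001, 0.046, 0.999, -0.0]
wrist_force: [-2.6, 0.6, 12.0]
width: 0.002
grasp_force: 6.0
time_s: 14.03
position: [0.6197, -0.0166, 0.14]
tool_rot: [0.001, 0.046, 0.999, -0.0]
wrist_force: [-4.9, -0.4, 17.2]
width: -0.002
grasp_force: 8.4
```

```bash
python3 -m crank '[[0,0,0,-0.0003,0,-0.0003,-1],[0,0,0,-0.0003,0,-0.0005,-1],[0,0,0,-0.0003,0,-0.0005,-1],[0,0,0,-0.0003,0,-0.0005,-1]]'
```

```text
time_s: 14.37
position: [0.6197, -0.0166, 0.1399]
tool_rot: [0.001, 0.046, 0.999, -0.0]
wrist_force: [-4.8, -1.0, 18.9]
width: 0.002
grasp_force: 9.5
```

```bash
python3 -m crank '[[0,0,0,0,0,-0.0002,-1],[0,0,0,0,0,-0.0003,-1],[0,0,0,0,0,-0.0003,-1],[0,0,0,0,0,-0.0003,-1],[0,0,0,0,0,-0.0003,-1]]'
```

```text
time_s: 14.78
position: [0.6197, -0.0166, 0.1398]
tool_rot: [0.001, 0.046, 0.999, -0.0]
wrist_force: [-6.3, -0.6, 20.7]
width: -0.003
grasp_force: 10.4
```

That is 20.7 N, held. I'll unload slowly, rise clear, and check the result.

```bash
python3 -m crank '[[0,0,0,0,0,0.001,-1],[0,0,0,0,0,0.002,-1],[0,0,0,0,0,0.003,-1],[0,0,0,0,0,0.005,-1],[0,0,0,0,0,0.01,-1]]'
python3 -m crank '[[0,0,0,0,0,0.015,-1],[0,0,0,0,0,0.035,-1],[0,0,0,-0.014,0,0.05,-1],[0,0,0,-0.014,0,0.06,-1],[0,0,0,-0.014,0,0.06,-1]]'
python3 -m crank '[[0,0,0,0,0,0,-1],[0,0,0,0,0,0,-1]]'
python3 - <<'E'
from h import *
s=robot.sense(); print(s["position"],s["wrist_force"],s["tool_rot"])
a=snap("wrist","w7"); b=snap("scene","s7")
c=load("scene0"); u,v=proj(*c,(.63,-.018,.12)).astype(int)
r=lambda im:cv2.resize(im[...,::-1],(400,300),interpolation=cv2.INTER_CUBIC)
cv2.imwrite("pics/c7.png",np.hstack([r(a),r(b[v-37:v+38,u-50:u+50])]))
E
```

```text
time_s: 15.2
position: [0.6185, -0.0174, 0.1463]
tool_rot: [-0.001, 0.046, 0.999, -0.0]
wrist_force: [-0.3, -0.8, 0.1]
width: 0.002
grasp_force: 0.0
time_s: 15.62
position: [0.6059, -0.0167, 0.2095]
tool_rot: [0.002, 0.046, 0.999, -0.0]
wrist_force: [1.3, -0.1, -0.2]
width: -0.003
grasp_force: 0.0
time_s: 15.78
position: [0.6052, -0.0175, 0.2062]
tool_rot: [-0.0, 0.046, 0.999, -0.0]
wrist_force: [0.0, -0.2, -0.5]
width: 0.001
grasp_force: 0.0
[ 0.60516181 -0.01751963  0.206248  ] [ 0.02161751 -0.1618745  -0.47644885] [-4.69983717e-04  4.61567582e-02  9.98934079e-01 -1.94732988e-04]
```

View pics/c7.png

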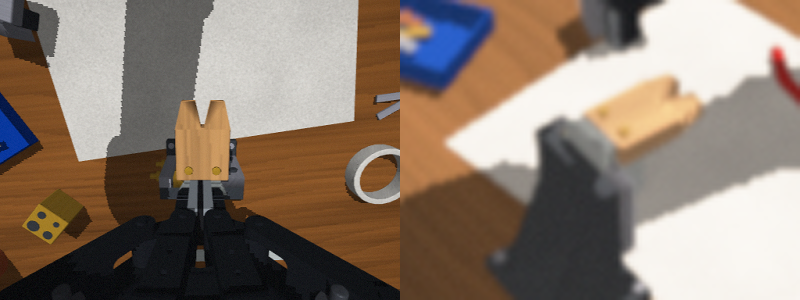

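Both views show the pin square and level in the way, nose outward, with the gripper clear. Handing in.

```bash
python3 -c "
from cell import robot
print(robot.close_job())"
```

```text
the job is handed in; nothing more can be done
None
```

The bench pin is wedged squarely in the bracket's way with its nose pointing out, about 40 mm down and pressed with 20.7 N; I let go, moved clear and handed the job in at about 16 s, with no verdict returned.

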